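# Find the free-running banding wheel and set the cup on it

## Robot

A 6-joint arm with a two-finger parallel gripper is mounted at the origin on the work surface. World frame = base frame: x ahead of the robot, y to its left, z up, the work surface at z = 0. Lengths are in mm, angles in rad, forces in N, time in s.
With the tool pointing down it reaches from about 275 to 975 mm from the base axis. Payload 8.4 kg.
Tool frame: the origin (TCP) lies midway between the tips of the shut fingers; the grasp point (between the pads) lies 19 mm behind it; z points along the fingers, y is the direction in which the jaws open and shut (so a half turn about z gives the same grasp; the last joint's range is limited). The gripper opens to 92 mm and grips with 3 to 60 N. Pads are 20 mm wide; open, the fingers measure 128 mm over their backs; the gripper's body (75 mm by 189 mm) begins 69 mm behind the grasp point.
Start: joints at [1.205, 0.353, 1.633, -0, 1.155, -0.002], TCP at [222.391, 584.097, 214.583] pointing down, gripper open.
Joint ranges: [-2.63, 2.63], [-0.92, 2.1], [0.06, 2.66], [-1.3, 4.44], [0, 2.69], [-3.02, 3.02]. Speed limits (rad/s): [2.22, 2.22, 2.79, 3.14, 3.14, 3.14].

## Interface

Orientations are given as a 3x3 rotation matrix whose columns are the frame's x, y, z axes.
In Python, from plant import * gives the robot as it stands.
- The arm moves only by the tool servo_tool, never from a script. Its argument "plan" is one flat list of numbers, 7 for each row, row after row: the turn, a rotation vector about the tool's x, y, z in units of 5 degrees (1.0 is 5 degrees), then the shift along the tool's x, y, z in mm, then the opening, from 0 (shut) to 1 (fully open). A call has 1 to 20 rows; each row is the pose to reach, as a shift and turn from the pose commanded when the call began, along the tool's axes at that moment; what a row does not reach only later rows make up. A row lasts 1/12 s, in which the tool goes at most 41.7 mm and 7.16 degrees, less where a joint would pass 70% of its speed; a pose out of reach is approached as far as the arm can. A call with a gripper value outside its range is refused whole. The fingers move at their own pace and stop on an object; "force" is the grip in N (left out, the last holds). Time passes only in rows, so rows that repeat a pose let the fingers close. It gives the time, the measured TCP pose, the force and the opening at its end, in the units of the state.
- read_state(): the state, without advancing time (a new reading comes with each control period).
- capture(name): name is "scene" or "side" or "wrist"; returns the picture (420x560x3 uint8, red, green, blue); there is no depth.
- get_calibration(name): a dict with "vfov" (degrees; the focal length in pixels is half the picture's height over the tangent of half this angle, whatever the lens; pixels are square), "cx", "cy" (the principal point, pixels), "R" (3x3) and "t" (3): a world point X has camera coordinates R X + t; the wrist camera has in their place "T_tool_cam" (4x4, takes a point from camera to tool coordinates, whose origin is the TCP and whose axes are the flange's). Camera axes: x right, y down, z forward; pixel columns grow to the right and rows downward; lengths in mm; the calibration is good to about 2 mm. A picture is of the moment at which its call begins: read the wrist's pose just before it. get_calibration takes no time and is no camera call.
- close_job(): hands the job in, once; it reports no verdict.
The state is a dict: "t": time; "joints": joint angles; "qvel": joint speeds; "joint_efforts": joint torques, N m; "eef_pos": TCP position; "eef_rot": TCP orientation; "contact_force": force on the tool from outside, world axes, zero at the start; "ft_torque": the same for the moment, N m; "width": finger opening in mm.
Only numpy, scipy, OpenCV 4.12 (cv2) and the standard library are available. Lean on these libraries where they do the work, as an engineer would, in place of code of your own. Each camera call takes 0.05 s, during which the arm holds its last target.

## Task

Give each of the three banding wheels a spin by hand, pressing lightly and turning it a twentieth of a turn or more, to feel which one runs free and which two drag; then set the empty clay cup gently down, upright and centred, on the wheel that runs free, and let go of it. Leave the jar, the bowl and the brush pot alone.

Things in the scene. Friction and masses are not known exactly. Their poses are not given: they have to be found in the camera images.
- board_left: Plywood work board, 160 x 160 x 9 mm, fixed on the bench at the robot's left; origin at the centre of its underside, z up. A banding wheel stands centred on it, its upright axis through this origin. All three wheels look alike and change boards: grey foot 112 mm across, short column, flat level aluminium head, 150 mm in diameter, 10 mm thick, that turns endlessly either way. Its top is 71 to 79 mm above the bench, unmeasured: feel for it.
- board_middle: Plywood work board, 160 x 160 x 9 mm, fixed on the bench in the middle, farther out; origin at the centre of its underside, z up. A banding wheel stands centred on it, its upright axis through this origin. The head rides on a spring: over 1 N of press it sinks 0.5 mm per N, 5 mm at most, then is rigid; press at most 25 N. A closed fingertip pressing 7 to 10 N, 60 mm from the axis, carries it round without slipping.
- board_right: Plywood work board, 160 x 160 x 9 mm, fixed on the bench at the robot's right; origin at the centre of its underside, z up. A banding wheel stands centred on it, its upright axis through this origin. The free wheel resists that fingertip with under 0.1 N along its path and coasts on a little. The two that bind resist a slow turn with 1.8 and 2.7 N and stop at once. Rules name the heads free_wheel_head, stiff_wheel_head, stiffer_wheel_head.
- cup: Empty, open, straight-sided bisque-fired clay cup standing upright on the bench near the robot, 62 mm in outer diameter (at 14 mm height and above), 68 mm high, wall 4 mm, foot ring 48 mm across, about 0.18 kg; origin at the centre of its underside, z up. Can be gripped across its full width; bears 30 N of grip.
- glaze_jar: Bystander: lidded jar of glaze, 54 mm across, 65 mm high, standing loose on the bench; origin at the centre of its underside.
- water_bowl: Bystander: shallow plastic bowl, 110 mm across the rim, 45 mm high, standing loose on the bench; origin at the centre of its underside.
- brush_pot: Bystander: white pot 72 mm across and 75 mm high with brushes standing in it, 180 mm high in all, loose on the bench; origin at the centre of its underside.
Mind the look-alikes: they are no part of the job. What is shaped like the cup but blue, pink or yellow is not meant.

How it is judged:
By the outcome, as a careful person would: the job done as asked, in the order asked, and still so for the second after the job is handed in, with the robot touching nothing.
It also fails if it takes over 72 s, if anything falls off the work surface, if the arm or the gripper's body presses on something with over 40 N, if the wrist force passes 120 N, or if a joint passes its speed limit or range.

## Working session

There is one attempt and no reset: what is moved stays moved. The work goes in short steps, Python scripts to look and compute and a tool call to move; the robot and the scene stay as the last step left them, time stands still between calls to the robot, and variables do not carry over. Pictures are saved under pics/ and viewed, and the job is handed in when it is done.

Besides the shell and the picture viewer there is one more tool, called after ">>>" as name(argument=value, ...) on one line, values as JSON. servo_tool: Moves the arm, as the interface text tells. Its arguments: {"type":"object","properties":{"plan":{"type":"array"},"force":{"type":"number"}},"required":["plan"]}

```bash
ls; mkdir -p pics
cat > h.py <<'E'
from plant import *
import numpy as np, cv2
def snap(n,f):
    s=read_state(); im=capture(n); cv2.imwrite('pics/'+f,im[:,:,::-1]); return s,im
def K(c):
    f=210/np.tan(np.radians(c['vfov'])/2); return f,c['cx'],c['cy']
def ray(n,u,v,s=None):
    c=get_calibration(n); f,cx,cy=K(c); d=np.array([(u-cx)/f,(v-cy)/f,1.])
    if 'T_tool_cam' in c:
        T=np.array(c['T_tool_cam']);R=np.array(s['eef_rot']);p=np.array(s['eef_pos'])
        return R@T[:3,3]+p, R@T[:3,:3]@d
    R=np.array(c['R']);t=np.array(c['t']); return -R.T@t,R.T@d
def onz(n,u,v,z,s=None):
    o,d=ray(n,u,v,s); return o+d*(z-o[2])/d[2]
def proj(n,X,s=None):
    c=get_calibration(n); f,cx,cy=K(c)
    if 'T_tool_cam' in c:
        T=np.array(c['T_tool_cam']);R=np.array(s['eef_rot']);p=np.array(s['eef_pos'])
        q=T[:3,:3].T@(R.T@(np.array(X)-p)-T[:3,3])
    else: q=np.array(c['R'])@X+np.array(c['t'])
    return f*q[0]/q[2]+cx,f*q[1]/q[2]+cy
E
python3 - <<'E'
from h import *
for n in('scene','side','wrist'):
    s,i=snap(n,n+'0.png'); print(n,get_calibration(n))
print(s)
E
```

```text
pics
scene {'vfov': 50.680752376652286, 'cx': 277.72005763658495, 'cy': 209.9676522004688, 'R': array([[-0.02201454,  0.99971727,  0.00898518],
       [ 0.79570217,  0.02296181, -0.60525268],
       [-0.60528787, -0.00617484, -0.7959827 ]]), 't': array([ -38.12881008, -398.20464834, 1546.29555509])}
side {'vfov': 55.62967207526094, 'cx': 273.81202160557183, 'cy': 205.89875091914325, 'R': array([[ 0.96837307, -0.24950478, -0.0009794 ],
       [-0.19660749, -0.76064057, -0.61868524],
       [ 0.15361996,  0.59931068, -0.78563835]]), 't': array([-490.44564434,  160.38536791,  876.81677526])}
wrist {'vfov': 70.24873740303835, 'cx': 282.07630367991356, 'cy': 212.16406269315848, 'T_tool_cam': array([[-1.88527225e-04, -9.68860746e-01, -2.47606176e-01,
         6.87520659e+01],
       [ 9.99999910e-01, -8.87640707e-05, -4.14073613e-04,
        -4.63642279e-01],
       [ 3.79201138e-04, -2.47606232e-01,  9.68860676e-01,
        -1.70568010e+02],
       [ 0.00000000e+00,  0.00000000e+00,  0.00000000e+00,
         1.00000000e+00]])}
{'t': 0.1, 'joints': array([ 1.20458437e+00,  3.53535990e-01,  1.63404288e+00, -1.61476760e-05,
        1.15520623e+00, -2.39015196e-03]), 'qvel': array([ 0.00117963, -0.00186968, -0.00152786,  0.00138011, -0.00156321,
       -0.00226435]), 'joint_efforts': array([-1.37067440e-03, -5.94904661e+01, -3.34929299e+01,  6.97661564e-02,
        1.84563082e-02, -1.74221674e-05]), 'eef_pos': array([222.24812014, 583.68233236, 213.97278721]), 'eef_rot': array([[-9.34545993e-01,  3.55842122e-01, -4.13197637e-04],
       [ 3.55842361e-01,  9.34545324e-01, -1.11866221e-03],
       [-1.19152144e-05, -1.19247451e-03, -9.99999289e-01]]), 'contact_force': array([-0.15595694,  0.2445838 ,  0.47435578]), 'ft_torque': array([ 0.0273229 , -0.01615415, -0.03718975]), 'width': 92.12235463128914}
```

View pics/scene0.png

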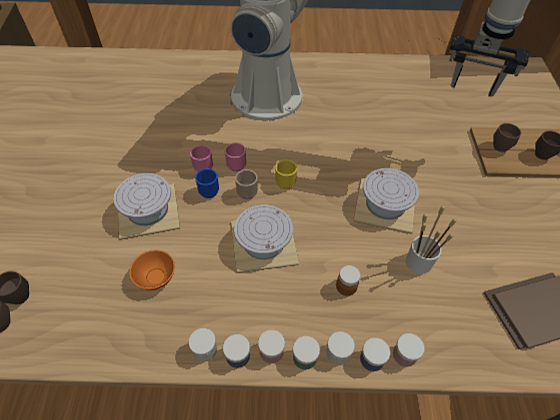

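View pics/side0.png

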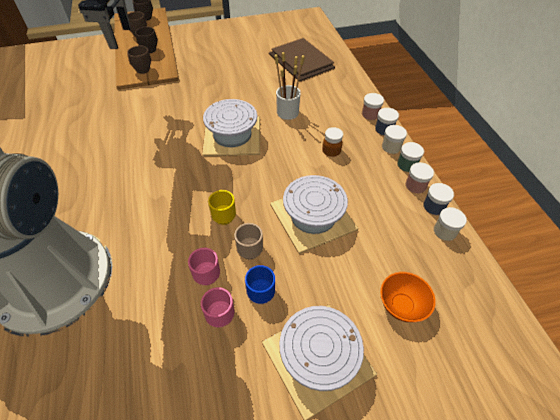

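View pics/wrist0.png

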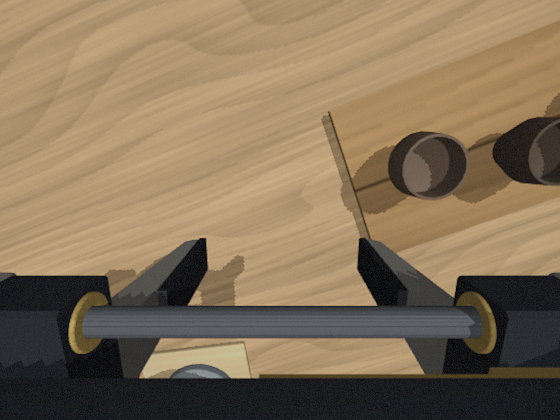

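```bash
cat > loc.py <<'E'
from h import *
def comps(im,m,amin=60):
    n,l,st,c=cv2.connectedComponentsWithStats(m.astype(np.uint8)); return [(st[i],c[i],l==i) for i in range(1,n) if st[i][4]>amin]
for n in('scene','side'):
    im=cv2.imread(f'pics/{n}0.png'); hsv=cv2.cvtColor(im,cv2.COLOR_BGR2HSV).astype(int); H,S,V=hsv[...,0],hsv[...,1],hsv[...,2]
    m=((S<45)&(V>120)).astype(np.uint8); m=cv2.morphologyEx(m,cv2.MORPH_CLOSE,np.ones((5,5)))
    print(n)
    for st,c,mm in comps(im,m,900):
        cs,_=cv2.findContours(mm.astype(np.uint8),cv2.RETR_EXTERNAL,cv2.CHAIN_APPROX_NONE)
        h=cv2.convexHull(cs[0]); 
        # cast hull onto z=75, circle fit
        pts=np.array([onz(n,*q[0],75.)[:2] for q in cs[0]])
        A=np.c_[2*pts,np.ones(len(pts))]; w=np.ones(len(pts))
        for k in range(20):
            x=np.linalg.lstsq(A*w[:,None],(pts**2).sum(1)*w,rcond=None)[0]; r=np.sqrt(x[2]+x[0]**2+x[1]**2)
            e=np.abs(np.hypot(*(pts-x[:2]).T)-r); w=1/np.maximum(e,.5)**.5
        print('grey',st,x[:2].round(1),round(r,1),'med err',np.median(e).round(2))
    for name,lo,hi,sm in(('yellow',22,34,170),('blue',105,130,120),('pink',150,178,90),('orange',4,14,200)):
        m=(H>=lo)&(H<=hi)&(S>sm)&(V>60)
        for st,c,mm in comps(im,m,100): print(name,st,c.round(1),onz(n,*c,34.).round(0)[:2])
E
python3 loc.py
python3 - <<'E'
import cv2,numpy as np
a=cv2.imread('pics/scene0.png')[135:215,180:310]; b=cv2.imread('pics/side0.png')[180:330,180:290]
cv2.imwrite('pics/c1.png',cv2.resize(a,None,fx=6,fy=6,interpolation=2)); cv2.imwrite('pics/c2.png',cv2.resize(b,None,fx=4,fy=4,interpolation=2))
E
```

```text
scene
grey [ 363  168   56   43 1858] [472.9 353.1] 73.8 med err 0.75
grey [ 113  173   58   45 2006] [ 512.4 -312. ] 74.0 med err 0.87
grey [ 234  204   59   49 2265] [612.3  14.3] 73.3 med err 0.66
yellow [276 160  21  29 460] [285.7 173.9] [393.  69.]
blue [195 169  24  29 536] [207.  182.5] [ 433. -153.]
pink [225 143  21  28 488] [235.4 156.3] [328. -81.]
pink [190 145  23  27 445] [201.2 157.2] [ 335. -182.]
side
grey [  229     0   331   203 21161] [1091.2  507.5] 500.1 med err 94.75
grey [ 364   93   70   89 1509] [825.1 175.2] 128.6 med err 37.65
grey [ 203   99   54   36 1501] [472.1 357.4] 73.8 med err 0.87
grey [ 283  175   65   51 2552] [608.  14.] 73.5 med err 0.64
grey [   0  231  112  102 3276] [ 46.6 -47.4] 97.9 med err 10.3
grey [ 280  306   84   85 5557] [ 513.7 -309.7] 74.0 med err 0.41
yellow [208 190  28  35 763] [222.  206.3] [398.  79.]
blue [245 265  30  39 939] [260.1 283.7] [ 440. -144.]
pink [188 248  32  37 919] [203.9 265.7] [332. -72.]
pink [ 201  287   33   40 1033] [217.4 306.6] [ 345. -172.]
orange [323 139  19  17 159] [331.1 147.6] [721. 206.]
orange [ 381  272   54   50 2127] [407.4 296.8] [ 724. -248.]
```

View pics/c1.png

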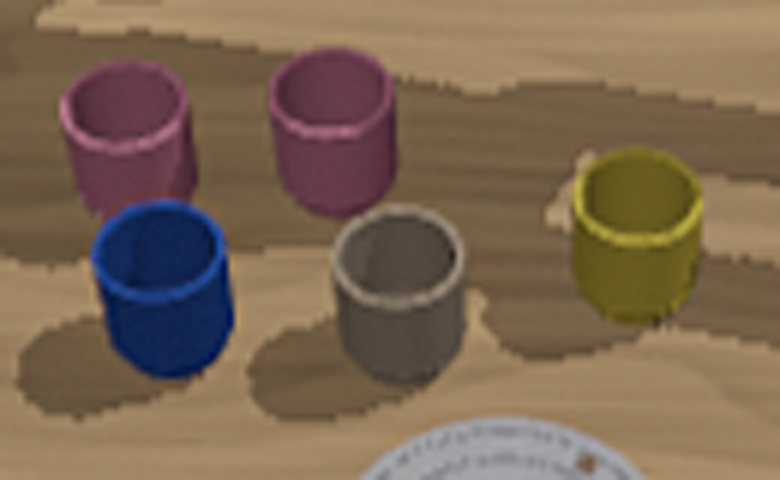

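View pics/c2.png

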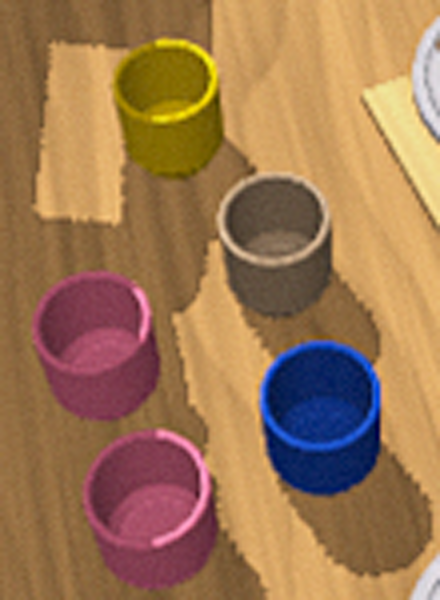

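Run:
```python
from h import *
P={'cup':((180+398/6,135+255/6),(180+274.5/4,180+218/4)),'yellow':((180+638/6,135+198/6),(180+167/4,180+82/4)),
'blue':((180+160/6,135+251/6),(180+321/4,180+393/4)),'pinkA':((180+332/6,135+94/6),(180+93/4,180+317/4)),'pinkB':((180+125/6,135+107/6),(180+147/4,180+487/4))}
for k,(a,b) in P.items(): print(k,onz('scene',*a,68.).round(1)[:2],onz('side',*b,68.).round(1)[:2])
print('jar',onz('scene',349,272,65.),'pot',onz('scene',424,245,75.),onz('side',289,92,75.))
```

```text
cup [440.5 -39.6] [439.6 -40. ]
yellow [401.6  70.6] [399.2  68.9]
blue [ 441.4 -149.2] [ 439.8 -149.6]
pinkA [337.9 -78.2] [335.  -77.1]
pinkB [ 349.8 -177. ] [ 346.7 -177.9]
jar [728.44725622 222.78432938  65.        ] pot [653.69162046 410.98650502  75.        ] [660.75860913 419.50426482  75.        ]
```

>>> servo_tool(plan=[0,0,0,-30,-17,0,0.5,0,0,0,-65,-36,5,0,0,0,0,-100,-56,20,0,0,0,0,-135,-76,40,0,0,0,0,-170,-95,60,0,0,0,0,-205,-115,80,0,0,0,0,-235,-132,100,0,0,0,0,-253,-142,115,0,0,0,0,-259,-145,125,0,0,0,0,-259,-145,131,0,0,0,0,-259,-145,131,0], force=20)

```text
t: 1.07
eef_pos: [412.2, 356.2, 82.5]
eef_rot: [[-0.934, 0.357, -0.002], [0.357, 0.934, -0.001], [0.001, -0.002, -1.0]]
contact_force: [0.0, 0.4, 0.7]
width: 20.7
```

>>> servo_tool(plan=[0,0,0,0,0,0,0,0,0,0,0,0,0,0,0,0,0,0,0,2,0,0,0,0,0,0,4,0,0,0,0,0,0,4,0])

```text
t: 1.48
eef_pos: [412.5, 357.0, 79.7]
eef_rot: [[-0.935, 0.355, 0.0], [0.355, 0.935, 0.0], [-0.0, 0.0, -1.0]]
contact_force: [0.4, 0.1, -0.4]
width: 0.7
```

>>> servo_tool(plan=[0,0,0,0,0,1,0,0,0,0,0,0,2,0,0,0,0,0,0,2,0])

```text
t: 1.73
eef_pos: [412.7, 356.4, 77.5]
eef_rot: [[-0.935, 0.356, -0.0], [0.356, 0.935, -0.0], [0.0, -0.0, -1.0]]
contact_force: [-0.2, 0.1, -0.4]
width: 0.2
```

Run:
```python
from h import *
s,i=snap('side','s1.png'); print(s['t'],s['eef_pos'],s['contact_force'],s['width'])
```

```text
1.7333 [412.74621944 356.42658039  77.46196432] [-0.23025817  0.08454563 -0.37226284] 0.23499605653136857
```

>>> servo_tool(plan=[0,0,0,0,0,1,0,0,0,0,0,0,2,0,0,0,0,0,0,2,0])

```text
t: 2.03
eef_pos: [412.9, 356.5, 75.7]
eef_rot: [[-0.935, 0.356, 0.0], [0.356, 0.935, 0.0], [0.0, 0.0, -1.0]]
contact_force: [-1.1, -0.5, 3.9]
width: 0.7
```

>>> servo_tool(plan=[0,0,0,0,0,1,0,0,0,0,0,0,2,0,0,0,0,0,0,2,0])

```text
t: 2.28
eef_pos: [412.9, 356.5, 73.8]
eef_rot: [[-0.935, 0.356, 0.0], [0.356, 0.935, 0.0], [0.0, 0.0, -1.0]]
contact_force: [-1.8, -1.2, 7.0]
width: 0.6
```

>>> servo_tool(plan=[0,0,0,0,0,0.5,0,0,0,0,0,0,1,0,0,0,0,0.9,2.4,1,0,0,0,0,1.8,5,1,0,0,0,0,2.5,8,1,0,0,0,0,3.0,11,1,0,0,0,0,3.4,14,1,0,0,0,0,3.6,17,1,0,0,0,0,3.6,20,1,0])

```text
t: 3.03
eef_pos: [416.9, 376.4, 73.1]
eef_rot: [[-0.935, 0.356, 0.0], [0.356, 0.935, -0.0], [-0.0, 0.0, -1.0]]
contact_force: [-1.5, -1.8, 9.5]
width: 0.4
```

>>> servo_tool(plan=[0,0,0,0,3,0,0,0,0,0,-0.2,6,0,0,0,0,0,-0.5,9,0,0,0,0,0,-1.0,12,0,0,0,0,0,-1.7,15,0,0,0,0,0,-2.5,18,0,0,0,0,0,-3.5,21,0,0])

```text
t: 3.62
eef_pos: [427.6, 394.8, 73.1]
eef_rot: [[-0.935, 0.356, 0.0], [0.356, 0.935, -0.0], [-0.0, 0.0, -1.0]]
contact_force: [-1.9, -2.3, 9.0]
width: 0.3
```

>>> servo_tool(plan=[0,0,0,0,0,0,0,0,0,0,0,0,0,0])

```text
t: 3.78
eef_pos: [428.1, 395.3, 73.3]
eef_rot: [[-0.935, 0.356, 0.001], [0.356, 0.935, 0.001], [-0.001, 0.001, -1.0]]
contact_force: [-0.8, -1.0, 8.3]
width: 0.1
```

>>> servo_tool(plan=[0,0,0,0,0,-6,0,0,0,0,0,0,-15,0,0,0,0,0,0,-20,0])

```text
t: 4.03
eef_pos: [427.4, 394.9, 93.5]
eef_rot: [[-0.935, 0.356, 0.0], [0.356, 0.935, 0.0], [-0.0, 0.0, -1.0]]
contact_force: [0.2, 0.2, 0.5]
width: 0.4
```

Run:
```python
from h import *
s,i=snap('side','s2.png'); print(s['t'],s['eef_pos'],s['contact_force'],s['width'])
p=np.array(s['eef_pos']);R=np.array(s['eef_rot']);print(R.T@(np.array([550,14.9,82])-p))
a=cv2.imread('pics/s1.png')[80:160,180:290];b=i[80:160,180:290,::-1]; cv2.imwrite('pics/s12.png',cv2.resize(np.hstack([a,b]),None,fx=3.5,fy=3.5))
```

```text
4.0333 [427.44664644 394.85486245  93.49955583] [0.24682764 0.19193883 0.45916666] 0.4310316319072952
[-249.75287086 -311.46360249   11.45380171]
```

View pics/s12.png

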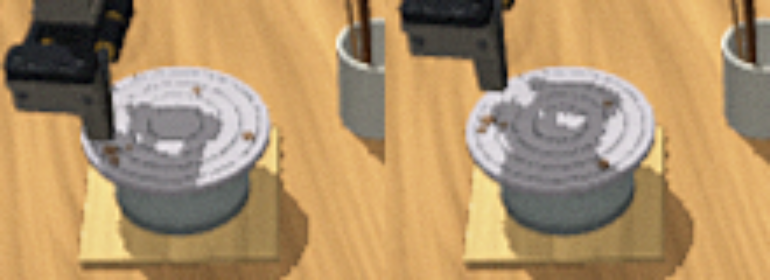

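The left head's marks have moved round by roughly 40° (spot at (247,135) to (218,163) in the crop), and it dragged at about 2 N. Next is the middle wheel.

>>> servo_tool(plan=[0,0,0,-12,-16,-4,0,0,0,0,-35,-44,-6,0,0,0,0,-59,-74,-6,0,0,0,0,-83,-104,-6,0,0,0,0,-107,-134,-6,0,0,0,0,-131,-164,-6,0,0,0,0,-155,-194,-6,0,0,0,0,-179,-224,-6,0,0,0,0,-203,-254,-4,0,0,0,0,-227,-284,0,0,0,0,0,-242,-302,5,0,0,0,0,-249,-311,9,0,0,0,0,-250,-311.5,11,0,0,0,0,-250,-311.5,12,0,0,0,0,-250,-311.5,12,0])

```text
t: 5.33
eef_pos: [549.5, 15.9, 80.3]
eef_rot: [[-0.935, 0.355, -0.001], [0.355, 0.935, 0.0], [0.001, -0.0, -1.0]]
contact_force: [0.2, 0.7, 0.4]
width: 0.8
```

>>> servo_tool(plan=[0,0,0,0,0,1,0,0,0,0,0,0,3,0,0,0,0,0,0,3,0])

```text
t: 5.58
eef_pos: [549.8, 15.7, 77.4]
eef_rot: [[-0.935, 0.354, -0.0], [0.354, 0.935, 0.0], [0.0, -0.0, -1.0]]
contact_force: [0.2, -0.3, -0.3]
width: 0.3
```

>>> servo_tool(plan=[0,0,0,0,0,1,0,0,0,0,0,0,2,0,0,0,0,0,0,2,0])

```text
t: 5.83
eef_pos: [550.0, 14.9, 75.4]
eef_rot: [[-0.935, 0.356, -0.0], [0.356, 0.935, -0.0], [0.0, -0.0, -1.0]]
contact_force: [-0.4, 0.1, 0.5]
width: 1.0
```

>>> servo_tool(plan=[0,0,0,0,0,1,0,0,0,0,0,0,2,0,0,0,0,0,0,2,0])

```text
t: 6.08
eef_pos: [550.0, 14.6, 73.4]
eef_rot: [[-0.935, 0.356, -0.0], [0.356, 0.935, -0.0], [0.0, -0.0, -1.0]]
contact_force: [0.1, 0.5, 0.3]
width: 0.5
```

Run:
```python
from h import *
s,i=snap('side','m1.png'); print(s['t'],s['eef_pos'],s['contact_force'],s['width'])
```

```text
6.0833 [549.96963972  14.64441451  73.35256534] [0.05394611 0.45868507 0.27037617] 0.5082894480164861
```

>>> servo_tool(plan=[0,0,0,0,0,1,0,0,0,0,0,0,2,0,0,0,0,0,0,2,0])

```text
t: 6.38
eef_pos: [550.3, 14.7, 71.6]
eef_rot: [[-0.935, 0.356, 0.0], [0.356, 0.935, -0.0], [-0.0, 0.0, -1.0]]
contact_force: [-1.1, 0.4, 3.4]
width: 0.1
```

>>> servo_tool(plan=[0,0,0,0,0,1,0,0,0,0,0,0,2,0,0,0,0,0,0,2,0])

```text
t: 6.63
eef_pos: [550.2, 14.7, 69.7]
eef_rot: [[-0.935, 0.356, 0.0], [0.356, 0.935, -0.0], [-0.0, -0.0, -1.0]]
contact_force: [-1.9, -1.3, 6.0]
width: 0.8
```

>>> servo_tool(plan=[0,0,0,0,0,0.7,0,0,0,0,0,0,1.4,0,0,0,0,0.9,2.4,1.4,0,0,0,0,1.8,5,1.4,0,0,0,0,2.5,8,1.4,0,0,0,0,3.0,11,1.4,0,0,0,0,3.4,14,1.4,0,0,0,0,3.6,17,1.4,0,0,0,0,3.6,20,1.4,0])

```text
t: 7.38
eef_pos: [554.0, 34.4, 68.7]
eef_rot: [[-0.935, 0.356, 0.0], [0.356, 0.935, -0.001], [-0.001, -0.001, -1.0]]
contact_force: [-1.7, -2.4, 8.0]
width: 0.6
```

>>> servo_tool(plan=[0,0,0,0,3,0,0,0,0,0,-0.2,6,0,0,0,0,0,-0.5,9,0,0,0,0,0,-1.0,12,0,0,0,0,0,-1.7,15,0,0,0,0,0,-2.5,18,0,0,0,0,0,-3.5,21,0,0])

```text
t: 7.97
eef_pos: [564.7, 52.8, 68.7]
eef_rot: [[-0.935, 0.356, 0.0], [0.356, 0.935, -0.001], [-0.0, -0.001, -1.0]]
contact_force: [-2.8, -2.5, 8.2]
width: 0.4
```

>>> servo_tool(plan=[0,0,0,0,0,-6,0,0,0,0,0,0,-15,0,0,0,0,0,0,-20,0])

```text
t: 8.22
eef_pos: [564.8, 53.1, 89.1]
eef_rot: [[-0.935, 0.356, 0.0], [0.356, 0.935, 0.0], [-0.0, 0.0, -1.0]]
contact_force: [0.7, -0.2, 0.2]
width: 0.5
```

Run:
```python
from h import *
s,i=snap('side','m2.png'); print(s['t'],s['eef_pos'],s['contact_force'],s['width'])
p=np.array(s['eef_pos']);R=np.array(s['eef_rot']);print(R.T@(np.array([513-60,-310,84])-p))
a=cv2.imread('pics/m1.png')[165:245,270:370];b=i[165:245,270:370,::-1]; cv2.imwrite('pics/m12.png',cv2.resize(np.hstack([a,b]),None,fx=4,fy=4))
```

```text
8.2167 [564.80803748  53.1006971   89.11198028] [ 0.68689654 -0.20674637  0.18693387] 0.511648881730787
[ -24.72155021 -379.1213057     5.01660644]
```

View pics/m12.png

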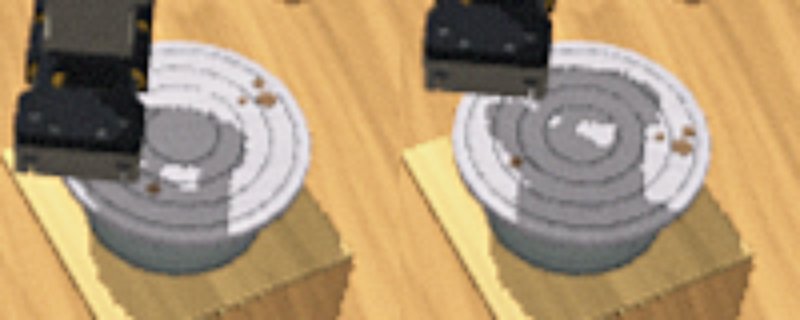

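The middle head also turned about 40° (spot (262,95) to (682−400,145) in the crop), with about 2.6 N of drag. Next is the right wheel.

>>> servo_tool(plan=[0,0,0,-1,-18,-10,0,0,0,0,-3,-50,-14,0,0,0,0,-5,-86,-14,0,0,0,0,-8,-122,-14,0,0,0,0,-10,-158,-14,0,0,0,0,-12,-194,-14,0,0,0,0,-15,-230,-14,0,0,0,0,-17,-266,-14,0,0,0,0,-20,-302,-12,0,0,0,0,-22,-338,-8,0,0,0,0,-24,-364,-2,0,0,0,0,-25,-376,2,0,0,0,0,-25,-379,5,0,0,0,0,-25,-379,7,0,0,0,0,-25,-379,8,0,0,0,0,-25,-379,8,0])

```text
t: 9.6
eef_pos: [453.4, -308.6, 80.0]
eef_rot: [[-0.935, 0.355, -0.0], [0.355, 0.935, 0.001], [0.001, 0.0, -1.0]]
contact_force: [0.2, -0.2, -0.7]
width: 0.7
```

>>> servo_tool(plan=[0,0,0,0,0,1,0,0,0,0,0,0,3,0,0,0,0,0,0,3,0])

```text
t: 9.85
eef_pos: [453.6, -309.4, 77.2]
eef_rot: [[-0.935, 0.355, 0.0], [0.355, 0.935, -0.0], [-0.0, 0.0, -1.0]]
contact_force: [0.4, 0.6, 1.6]
width: 0.6
```

>>> servo_tool(plan=[0,0,0,0,0,1,0,0,0,0,0,0,2,0,0,0,0,0,0,2,0])

```text
t: 10.1
eef_pos: [453.5, -310.1, 75.4]
eef_rot: [[-0.935, 0.356, 0.001], [0.356, 0.935, -0.0], [-0.001, -0.0, -1.0]]
contact_force: [0.3, 0.4, 5.2]
width: 0.2
```

Run:
```python
from h import *
s,i=snap('side','r1.png'); print(s['t'],s['eef_pos'],s['contact_force'],s['width'])
```

```text
10.1 [ 453.51011743 -310.0966962    75.41586694] [0.29563814 0.37516654 5.24090783] 0.1760809793538605
```

>>> servo_tool(plan=[0,0,0,0,0,0.8,0,0,0,0,0,0,1.6,0,0,0,0,0.9,2.4,1.6,0,0,0,0,1.8,5,1.6,0,0,0,0,2.5,8,1.6,0,0,0,0,3.0,11,1.6,0,0,0,0,3.4,14,1.6,0,0,0,0,3.6,17,1.6,0,0,0,0,3.6,20,1.6,0])

```text
t: 10.9
eef_pos: [457.4, -290.5, 74.2]
eef_rot: [[-0.934, 0.356, 0.001], [0.356, 0.934, -0.001], [-0.001, -0.0, -1.0]]
contact_force: [-0.7, -0.4, 7.5]
width: 0.4
```

>>> servo_tool(plan=[0,0,0,0,3,0,0,0,0,0,-0.2,6,0,0,0,0,0,-0.5,9,0,0,0,0,0,-1.0,12,0,0,0,0,0,-1.7,15,0,0,0,0,0,-2.5,18,0,0,0,0,0,-3.5,21,0,0])

```text
t: 11.48
eef_pos: [468.2, -272.1, 74.2]
eef_rot: [[-0.934, 0.356, 0.001], [0.356, 0.934, -0.001], [-0.001, -0.0, -1.0]]
contact_force: [0.2, -1.2, 7.3]
width: 0.9
```

>>> servo_tool(plan=[0,0,0,0,0,-6,0,0,0,0,0,0,-15,0,0,0,0,0,0,-25,0])

```text
t: 11.73
eef_pos: [467.0, -271.5, 98.9]
eef_rot: [[-0.935, 0.356, -0.001], [0.356, 0.935, 0.001], [0.001, 0.0, -1.0]]
contact_force: [0.9, 0.7, 0.5]
width: 0.3
```

Run:
```python
from h import *
s,i=snap('side','r2.png'); print(s['t'],s['eef_pos'],s['contact_force'],s['width'])
a=cv2.imread('pics/r1.png')[295:400,270:370];b=i[295:400,270:370,::-1]; cv2.imwrite('pics/r12.png',cv2.resize(np.hstack([a,b]),None,fx=4,fy=4))
```

```text
11.7333 [ 466.99667067 -271.46249347   98.91303596] [0.9435402  0.65458782 0.50029752] 0.2620332535505542
```

View pics/r12.png

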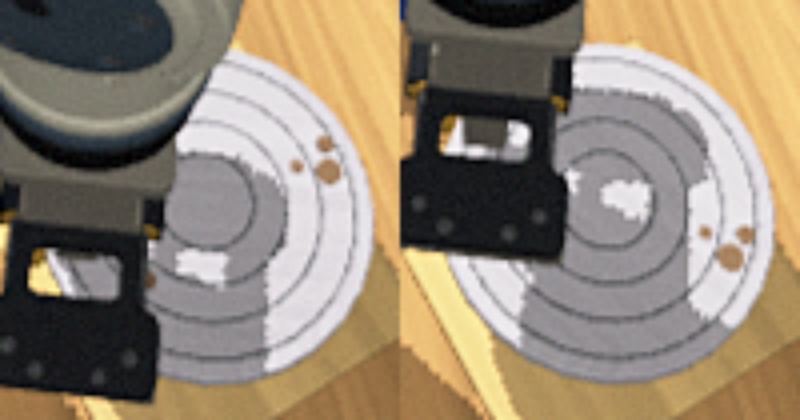

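>>> servo_tool(plan=[0,0,0.6,3,6,-8,0,0,0,1.8,9,18,-18,0,0,0,3.1,17,33,-30,0.2,0,0,4.4,25,49,-40,0.5,0,0,5.7,33,64,-48,1,0,0,7.0,41,79,-51,1,0,0,8.3,49,94,-51,1,0,0,9.6,57,109,-51,1,0,0,10.9,65,124,-51,1,0,0,12.2,73,140,-51,1,0,0,13.5,81,155,-51,1,0,0,14.8,88,170,-51,1,0,0,16.1,95,185,-51,1,0,0,17.3,101,196,-51,1,0,0,18.2,106,203,-51,1,0,0,18.8,107.6,206.8,-51,1,0,0,18.8,107.6,206.8,-51,1,0,0,18.8,107.6,206.8,-51,1])

```text
t: 13.28
eef_pos: [440.7, -40.2, 149.9]
eef_rot: [[0.418, 0.908, 0.0], [0.908, -0.418, -0.0], [0.0, 0.001, -1.0]]
contact_force: [-0.7, -0.3, 0.2]
width: 91.9
```

Run:
```python
from h import *
s,i=snap('wrist','w1.png'); print(s['t'],s['eef_pos'],s['eef_rot'],s['joints'],s['width'])
print(proj('wrist',[440,-40,68],s),proj('wrist',[440,-40,0],s))
s2,i=snap('side','r3.png')
a=cv2.imread('pics/r2.png')[295:400,270:370];b=i[295:400,270:370,::-1]; cv2.imwrite('pics/r23.png',cv2.resize(np.hstack([a,b]),None,fx=4,fy=4))
```

```text
13.2833 [440.72541573 -40.16948432 149.93508889] [[ 4.18097197e-01  9.08402171e-01  4.78329133e-04]
 [ 9.08402296e-01 -4.18097169e-01 -1.61044069e-04]
 [ 5.36952743e-05  5.01847356e-04 -9.99999873e-01]] [-9.41886471e-02  1.50043198e-01  2.07262467e+00 -1.45149975e-04
  9.18433432e-01  3.37249092e-01] 91.93917914147104
(np.float64(280.49000642172575), np.float64(217.08556437563115)) (np.float64(280.7568054882136), np.float64(200.75373368367207))
```

View pics/w1.png

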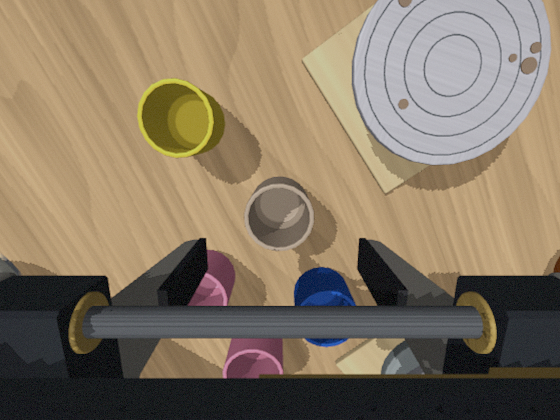

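View pics/r23.png

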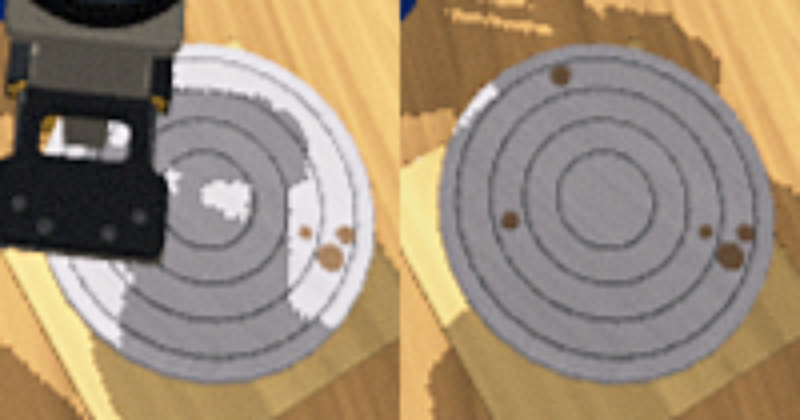

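Cup rim is at (280,216) in the wrist view, against a prediction of (280.5,217), and both jaws are clear of the other cups. Descending to grasp.

>>> servo_tool(plan=[0,0,0,0,0,12,1,0,0,0,0,0,32,1,0,0,0,0,0,54,1,0,0,0,0,0,76,1,0,0,0,0,0,96,1,0,0,0,0,0,112,1,0,0,0,0,0,121,1,0,0,0,0,0,126,1,0,0,0,0,0,126,1,0,0,0,0,0,126,0.6,0,0,0,0,0,126,0.6,0,0,0,0,0,126,0.6,0,0,0,0,0,126,0.6,0,0,0,0,0,126,0.6,0,0,0,0,0,126,0.6,0,0,0,0,0,126,0.6], force=15)

```text
t: 14.72
eef_pos: [440.6, -40.0, 24.0]
eef_rot: [[0.42, 0.908, 0.0], [0.908, -0.42, 0.0], [0.0, -0.0, -1.0]]
contact_force: [-3.3, 0.4, 7.5]
width: 61.9
```

>>> servo_tool(plan=[0,0,0,0,0,0,0.5,0,0,0,0,0,0,0.5,0,0,0,0,0,0,0.5,0,0,0,0,0,0,0.5,0,0,0,0,0,0,0.5])

```text
t: 15.13
eef_pos: [440.6, -40.0, 24.0]
eef_rot: [[0.42, 0.908, -0.0], [0.908, -0.42, 0.0], [0.0, -0.0, -1.0]]
contact_force: [-2.2, 1.0, 6.7]
width: 62.4
```

>>> servo_tool(plan=[0,0,0,0,0,-3,0.5,0,0,0,0,0,-10,0.5,0,0,0,0,0,-22,0.5,0,0,0,0,0,-40,0.5,0,0,0,0,0,-60,0.5,0,0,0,0,0,-80,0.5,0,0,0,0,0,-98,0.5,0,0,0,0,0,-112,0.5,0,0,0,0,0,-122,0.5,0,0,0,0,0,-128,0.5,0,0,0,0,0,-130,0.5])

```text
t: 16.05
eef_pos: [441.0, -40.2, 154.5]
eef_rot: [[0.42, 0.907, 0.001], [0.907, -0.42, -0.0], [0.0, 0.001, -1.0]]
contact_force: [0.2, 0.1, -1.4]
width: 62.2
```

>>> servo_tool(plan=[0,0,0,-6,3.5,0,0.5,0,0,0,-20,11.5,0,0.5,0,0,0,-40,23,0,0.5,0,0,0,-65,37.5,0,0.5,0,0,0,-90,52,0,0.5,0,0,0,-115,66.5,0,0.5,0,0,0,-140,81,0,0.5,0,0,0,-165,95,0,0.5,0,0,0,-190,110,0,0.5,0,0,0,-215,124,0,0.5,0,0,0,-240,138.5,0,0.5,0,0,0,-262,151.5,0,0.5,0,0,0,-282,163,0,0.5,0,0,0,-297,171.5,0,0.5,0,0,0,-307,177.5,0,0.5,0,0,0,-310.5,179.5,0,0.5,0,0,0,-310.5,179.5,0,0.5,0,0,0,-310.5,179.5,0,0.5])

```text
t: 17.55
eef_pos: [472.6, -396.5, 152.9]
eef_rot: [[0.42, 0.907, -0.001], [0.907, -0.42, 0.001], [0.001, -0.001, -1.0]]
contact_force: [0.4, 0.3, -2.6]
width: 62.0
```

Run:
```python
from h import *
s,i=snap('wrist','w2.png'); print(s['t'],s['eef_pos'],s['eef_rot'],s['joints'],s['width'],s['contact_force'])
print(proj('wrist',[513,-311,77.5],s))
s2,_=snap('side','r4.png'); s2,_=snap('scene','sc4.png')
```

```text
17.55 [ 472.6298142  -396.48477671  152.91503978] [[ 4.20176639e-01  9.07441738e-01 -1.04166868e-03]
 [ 9.07442104e-01 -4.20175434e-01  1.19688515e-03]
 [ 6.48419951e-04 -1.44815720e-03 -9.99998741e-01]] [-7.00582411e-01  4.04090955e-01  1.70599311e+00  2.83455304e-04
  1.03307651e+00 -2.67088187e-01] 61.97066035588351 [ 0.4188058   0.28720655 -2.57642092]
(np.float64(282.3190609466133), np.float64(101.8035121375544))
```

View pics/w2.png

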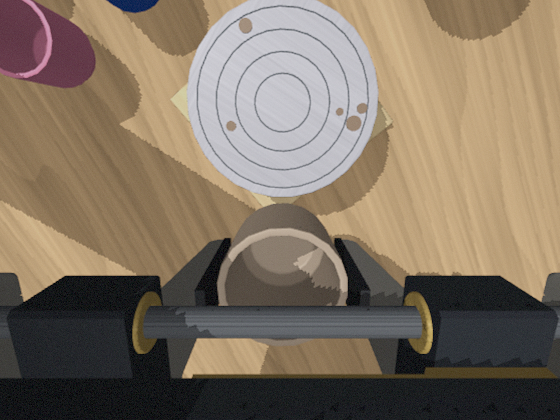

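View pics/r4.png

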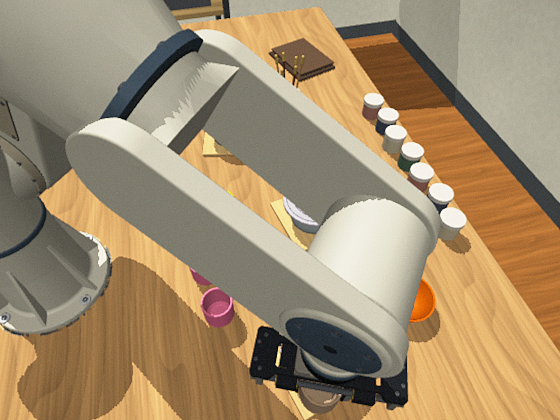

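>>> servo_tool(plan=[0,0,0,6,0,0,0.5,0,0,0,18,0,0,0.5,0,0,0,34,0.3,0,0.5,0,0,0,52,0.5,2,0.5,0,0,0,69,0.6,8,0.5,0,0,0,83,0.7,16,0.5,0,0,0,91,0.7,26,0.5,0,0,0,94,0.7,35,0.5,0,0,0,94.5,0.7,42,0.5,0,0,0,94.5,0.7,45,0.5,0,0,0,94.5,0.7,45,0.5,0,0,0,94.5,0.7,45,0.5])

```text
t: 18.7
eef_pos: [513.1, -312.4, 108.4]
eef_rot: [[0.421, 0.907, -0.0], [0.907, -0.421, 0.0], [-0.0, -0.0, -1.0]]
contact_force: [1.3, -1.5, -2.1]
width: 62.1
```

Run:
```python
from h import *
s=read_state(); print(s['t'],s['eef_pos'],s['contact_force'],s['width'])
p=np.array(s['eef_pos']);R=np.array(s['eef_rot']);print(R.T@(np.array([513,-311,101.5])-p))
```

```text
18.7 [ 513.14777715 -312.44621284  108.35592456] [ 1.28470106 -1.54950085 -2.12478989] 62.10105279492271
[ 1.25016839 -0.74002935  6.85612915]
```

Still settling. Lowering slowly now.

>>> servo_tool(plan=[0,0,0,0,0,0,0.5,0,0,0,0,0,1,0.5,0,0,0,0,0,2,0.5,0,0,0,0,0,3,0.5,0,0,0,0,0,4,0.5,0,0,0,0,0,5,0.5,0,0,0,0,0,5,0.5])

```text
t: 19.28
eef_pos: [513.3, -311.8, 103.4]
eef_rot: [[0.42, 0.907, -0.0], [0.907, -0.42, 0.0], [0.0, -0.0, -1.0]]
contact_force: [-0.0, 0.1, -1.5]
width: 62.3
```

>>> servo_tool(plan=[0,0,0,0,0,0.5,0.5,0,0,0,0,0,1,0.5,0,0,0,0,0,1,0.5])

```text
t: 19.53
eef_pos: [513.4, -311.8, 102.5]
eef_rot: [[0.42, 0.907, -0.0], [0.907, -0.42, 0.0], [-0.0, -0.0, -1.0]]
contact_force: [0.2, -0.5, -1.8]
width: 62.2
```

>>> servo_tool(plan=[0,0,0,0,0,0.5,0.5,0,0,0,0,0,1,0.5,0,0,0,0,0,1,0.5])

```text
t: 19.78
eef_pos: [513.4, -311.8, 101.5]
eef_rot: [[0.42, 0.907, -0.0], [0.907, -0.42, 0.0], [-0.0, -0.0, -1.0]]
contact_force: [-0.6, -0.2, -1.3]
width: 62.3
```

>>> servo_tool(plan=[0,0,0,0,0,0.4,0.5,0,0,0,0,0,0.8,0.5,0,0,0,0,0,0.8,0.5])

```text
t: 20.03
eef_pos: [513.5, -311.9, 100.8]
eef_rot: [[0.42, 0.907, 0.0], [0.907, -0.42, -0.0], [-0.0, 0.0, -1.0]]
contact_force: [-0.7, 0.4, 0.0]
width: 61.8
```

>>> servo_tool(plan=[0,0,0,0,0,0.4,0.5,0,0,0,0,0,0.8,0.5,0,0,0,0,0,0.8,0.5])

```text
t: 20.28
eef_pos: [513.5, -311.9, 100.1]
eef_rot: [[0.42, 0.907, 0.0], [0.907, -0.42, -0.0], [-0.0, 0.0, -1.0]]
contact_force: [-0.3, 0.2, 0.2]
width: 62.2
```

>>> servo_tool(plan=[0,0,0,0,0,0,0.69,0,0,0,0,0,0,0.72,0,0,0,0,0,0,0.76,0,0,0,0,0,0,0.82,0,0,0,0,0,0,0.9,0,0,0,0,0,0,0.95,0,0,0,0,0,0,0.95])

```text
t: 20.87
eef_pos: [513.4, -311.8, 100.0]
eef_rot: [[0.42, 0.907, -0.0], [0.907, -0.42, -0.0], [-0.0, -0.0, -1.0]]
contact_force: [0.4, 0.9, 0.2]
width: 87.4
```

Run:
```python
from h import *
s,i=snap('wrist','w3.png'); print(s['t'],s['eef_pos'],s['contact_force'],s['width'])
```

```text
20.8667 [ 513.4415082  -311.83751719   99.97578853] [0.37597126 0.90984453 0.20782894] 87.4490636340042
```

View pics/w3.png

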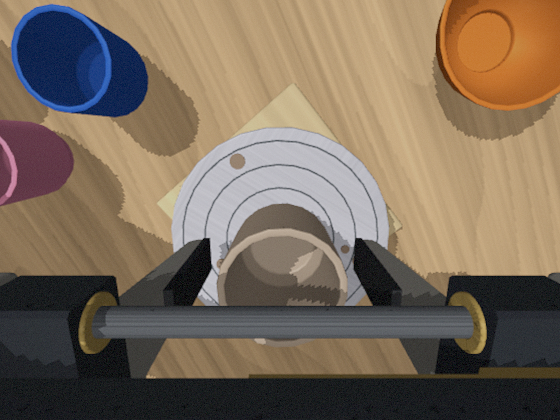

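The cup stands free between the open fingers at about (283,285). Raising straight up.

>>> servo_tool(plan=[0,0,0,0,0,-4,0.95,0,0,0,0,0,-12,0.95,0,0,0,0,0,-26,0.95,0,0,0,0,0,-44,0.95,0,0,0,0,0,-64,0.95,0,0,0,0,0,-84,0.95,0,0,0,0,0,-100,0.95,0,0,0,-10,0,-112,0.95,0,0,0,-25,0,-118,0.95,0,0,0,-40,0,-120,0.95,0,0,0,-47,0,-120,0.95,0,0,0,-50,0,-120,0.95,0,0,0,-50,0,-120,0.95,0,0,0,-50,0,-120,0.95])

```text
t: 22.08
eef_pos: [491.8, -357.2, 218.9]
eef_rot: [[0.421, 0.907, -0.001], [0.907, -0.421, 0.001], [0.001, -0.002, -1.0]]
contact_force: [1.0, 0.3, -0.3]
width: 87.4
```

Run:
```python
from h import *
s,i=snap('wrist','w4.png'); print(s['t'],s['eef_pos'],s['contact_force'],s['width'])
print(proj('wrist',[513,-311,77.5],s),proj('wrist',[513,-311,145.5],s))
snap('scene','sc5.png')
```

```text
22.0833 [ 491.81587814 -357.1582852   218.944267  ] [ 0.98560547  0.27193542 -0.27555725] 87.43350030630386
(np.float64(281.4642907035765), np.float64(154.075969008872)) (np.float64(281.1836473103003), np.float64(159.00655225958232))
```

View pics/w4.png

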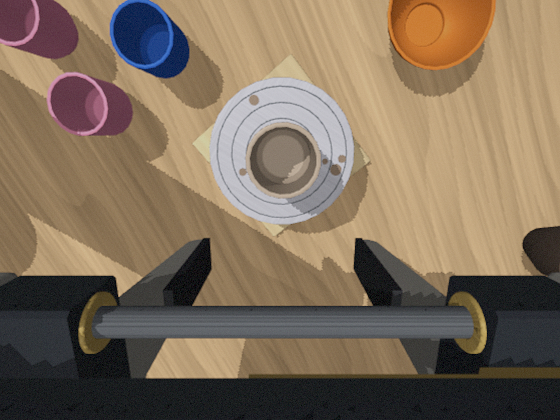

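View pics/sc5.png

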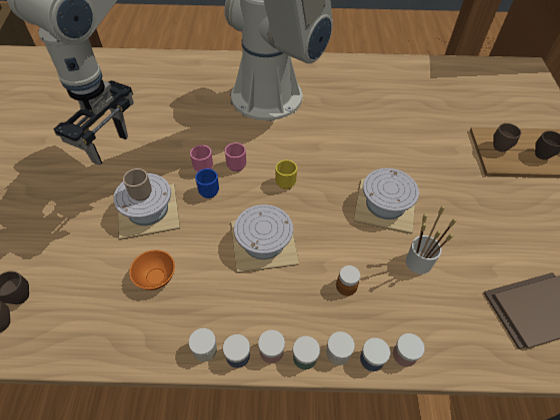

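Run:
```python
from h import *
s=read_state(); im=capture('wrist'); cv2.imwrite('pics/w5.png',im[:,:,::-1]); print(s['t'],s['eef_pos'],s['qvel'].round(3))
hsv=cv2.cvtColor(im,cv2.COLOR_RGB2HSV); S=hsv[...,1].astype(int);V=hsv[...,2]
m=((S<40)&(V>90)).astype(np.uint8); m[235:]=0; m=cv2.morphologyEx(m,cv2.MORPH_CLOSE,np.ones((5,5)))
cs,_=cv2.findContours(m,cv2.RETR_EXTERNAL,cv2.CHAIN_APPROX_NONE); c=max(cs,key=cv2.contourArea)
e=cv2.fitEllipse(cv2.convexHull(c)); print(e, onz('wrist',*e[0],77.5,s))
v=im[60:240,190:370,::-1].copy(); cv2.imwrite('pics/w5c.png',cv2.resize(v,None,fx=3.3,fy=3.3,interpolation=2))
for u,v in((283,159),): print(onz('wrist',u,v,145.5,s))
```

```text
22.1833 [ 492.27316776 -356.79735947  219.26670411] [ 0.006 -0.007 -0.004 -0.001  0.001 -0.001]
((281.0321960449219, 150.84658813476562), (144.5266876220703, 147.04161071777344), 177.08258056640625) [ 514.43010935 -307.5483684    77.5       ]
[ 514.7657715  -311.28036526  145.5       ]
```

View pics/w5c.png

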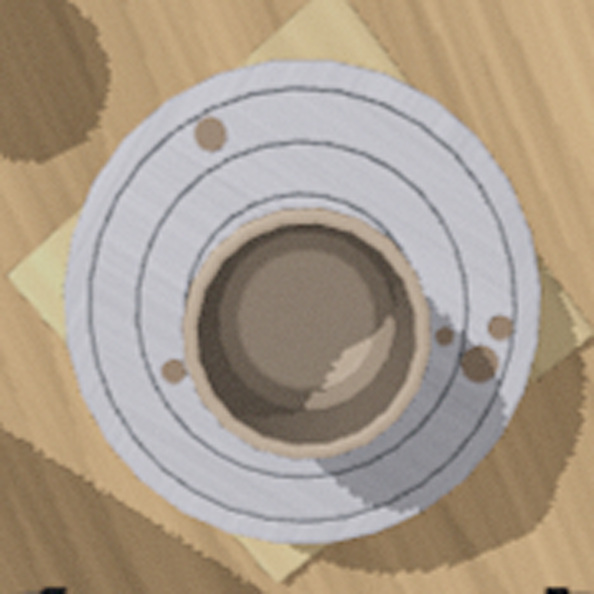

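Run:
```python
from h import *
im=cv2.imread('pics/w5.png')
s={'eef_pos':[492.27,-356.80,219.27],'eef_rot':read_state()['eef_rot']}
cal=lambda a,b:(190+a/3.3-.35,60+b/3.3-.35)
for n,z,P in(('head',77.5,[(67,301),(540,301),(303,60),(303,543)]),('ring',77.5,[(88,303),(516,303),(303,87),(303,521)]),('rim',145.5,[(183,333),(430,333),(306,207),(306,460)]),('floor',82.,[(222,311),(382,311),(302,232),(302,390)])):
    w=np.array([onz('wrist',*cal(*p),z,s) for p in P])
    print(n,(w[0]+w[1])[:2]/2,(w[2]+w[3])[:2]/2,w[:,:2].mean(0).round(1),np.linalg.norm(w[0]-w[1]).round(1),np.linalg.norm(w[2]-w[3]).round(1))
```

```text
head [ 514.97514995 -307.8390791 ] [ 512.92973214 -311.9044018 ] [ 514.  -309.9] 147.1 147.8
ring [ 514.29666115 -308.19739876] [ 512.96319284 -311.83220182] [ 513.6 -310. ] 133.1 132.9
rim [ 513.89484874 -312.26189525] [ 513.32991333 -313.19595808] [ 513.6 -312.7] 60.6 61.4
floor [ 513.39571558 -310.19258223] [ 513.20083734 -310.61524626] [ 513.3 -310.4] 49.2 47.7
```

Cast onto the correct planes, the head centre is at (512.9, −311.9) and the cup rim centre at (513.3, −313.2). The cup is centred to within about 1.5 mm and upright, and the robot is clear, so I'm handing in.

Run:
```python
from h import *
a=cv2.imread('pics/scene0.png').astype(int); b=cv2.imread('pics/sc5.png').astype(int); d=np.abs(a-b).max(2)
for n,(x,y,w,h) in dict(jar=(334,262,30,34),bowl=(127,250,50,42),pot=(405,235,35,40)).items(): print(n,(d[y:y+h,x:x+w]>40).mean().round(3))
s=read_state(); print(s['t'],s['contact_force']); print(close_job())
```

```text
jar 0.0
bowl 0.0
pot 0.0
22.2333 [-1.5624455  -0.09959907 -0.61144298]
the job is handed in; nothing more can be done
None
```

I spun all three wheels, set the clay cup down on the right-hand one, which runs free, and handed the job in at 22.2 s.

**Spins:** I turned each wheel about 37–40° with the closed fingertip, pressing 7.3–9.5 N. Before-and-after pictures of the marks on the heads confirmed each turn.

| Wheel | Resistance along the path (N) | Verdict |
|---|---|---|
| Left | 2.2–3.0 | drags |
| Middle | about 2.6–3.7 | drags |
| Right | 0.6–0.8 | runs free |

These readings run about 0.7 N above the stated figures. That is close to the sensor noise, but the right wheel was clearly the lowest.

**Placing:** I lowered the cup until about 2 N rested on the wheel, then opened the fingers and raised them straight up.

**Last checks:**
- **Cup:** it stands upright, its rim centre about 1.5 mm from the wheel's axis.
- **Robot:** the fingers are well clear and touching nothing.
- **Bystanders:** the jar, bowl and brush pot show no change in the scene picture.

**Two things did not agree:**
- **No coasting seen:** the right wheel had already stopped in the first picture after the lift, so the verdict rests on the force readings alone.
- **Offset misread at first:** my first check of the cup's centring suggested 3–4 mm. That came from comparing ellipse centres in a tilted view, and it fell to about 1.5 mm once I allowed for perspective.

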